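# Draw the tall circuit board out of the leaning rack and stand it on the inspection easel

### The arm

A 7-joint arm with a two-finger parallel gripper is mounted at the origin on the work surface. World frame = base frame: x ahead of the robot, y to its left, z up, the work surface at z = 0. Lengths are in m, angles in rad, forces in N, time in s.
With the tool pointing down it reaches from about 0.425 to 0.875 m from the base axis. Payload 4.7 kg.
Tool frame: the origin (TCP) lies on the centre line of the jaws, within the pads' length; the fingertips stand manip.finger_overhang ahead of it and the grasp point (between the pads) lies 2 mm behind it (manip.finger_overhang is the distance from the TCP to the fingertips, in m); z points along the fingers, y is the line along which they close (so a half turn about z gives the same grasp; the last joint's range is limited). The gripper opens to 87 mm and grips with 3 to 60 N. Pads are 19 mm wide; open, the fingers measure 117 mm over their backs; the gripper's body (75 mm by 190 mm) begins 51 mm behind the grasp point.
Start: joints at [1.33, 0.321, -0.07, 1.45, 0.023, 1.371, -0.057], TCP at [0.164, -0.629, 0.24] pointing down, gripper open.
Joint ranges: [-2.86, 2.86], [-0.3, 2.09], [-1.38, 1.24], [0.06, 2.45], [-1.56, 4.7], [0.09, 2.05], [-2.69, 2.69]. Speed limits (rad/s): [2.57, 2.57, 3.14, 3.14, 3.14, 3.14, 3.14].

### API

Orientations are given as a 3x3 rotation matrix whose columns are the frame's x, y, z axes.
In Python, from station import status, viewer, ticket, manip gives the robot as it stands. The module is installed in compiled form; this text tells all that it offers.
- The arm moves only by the shell command python3 -m creep 'ROWS' [FORCE]. ROWS is JSON, a list of rows, each an object of numbers: "tx", "ty", "tz": the shift along the tool's x, y, z scaled (see below); "rx", "ry", "rz": the turn, a rotation vector about the tool's x, y, z scaled (see below); "gripper": the finger opening in mm, from 0 to 87. A call has 1 to 20 rows; each row shifts and turns the commanded pose from where the row before left it, along the tool's axes as they then stand; what a row does not reach is not made up. The controller multiplies each number of a shift by 30 mm and each number of a turn by 8 degrees. A row lasts 1/8 s, in which the tool goes at most 62.5 mm and 10.7 degrees, less where a joint would pass 70% of its speed; a pose out of reach is approached as far as the arm can. A call with a number of a shift or a turn outside -1 to 1 is refused whole. A call with a gripper value outside its range is refused whole. The fingers move at their own pace and stop on an object; FORCE is the grip in N (left out, the last holds). Time passes only in rows, so rows that do not move let the fingers close. It gives the time, the measured TCP pose, the force, the opening and the grip force at its end, in the units of the state.
- status.get_state(): the state, without advancing time (a new reading comes with each control period).
- viewer.capture(name): name is "scene" or "top"; returns (picture, depth): 384x512x3 uint8, red, green, blue; 384x512 float32, m along the optical axis (not along the pixel's ray), 0 where there is no reading.
- viewer.calibration(name): a dict with "vfov" (degrees; the focal length in pixels is half the picture's height over the tangent of half this angle, whatever the lens; pixels are square), "cx", "cy" (the principal point, pixels), "k1" (the pictures are not rectified: a ray, as slopes to the right and down, at radius r is drawn at 1 + k1 r^2 times it, then the intrinsics apply), "position" and "rotation" of the camera in the world. Camera axes: x right, y up, looking along -z (the intrinsics and any distortion apply to the point x, -y, -z); pixel columns grow to the right and rows downward; lengths in m; the calibration is good to about 2 mm. A picture is of the moment at which its call begins. calibration takes no time and is no camera call.
- ticket.job_done(): hands the job in; it is judged then, once.
The state is a dict: "t": time; "qpos": joint angles; "joint_velocities": joint speeds; "joint_efforts": joint torques, N m; "eef_pos": TCP position; "tool_rot": TCP orientation; "wrist_force": force on the tool from outside, world axes, zero at the start; "wrist_torque": the same for the moment, N m; "opening": finger opening in m; "grip_force": force on a finger pad.
Only numpy, scipy, OpenCV 4.12 (cv2) and the standard library are available. Lean on these libraries where they do the work, as an engineer would, in place of code of your own. Each camera call takes 0.05 s, during which the arm holds its last target. There are 200 camera calls.

### The job

Slide the tall circuit board up out of its leaning slot in the black and grey rack and stand it, right way up, in the middle of the ledge of the aluminium easel, leaning back against its backrest; let go of it there. Do not let it fall, leave the two shorter boards in the rack, and do not push aside the screwdriver, pliers, motor cover or meter lying nearby.

Things in the scene. Friction and masses are not known exactly. Their poses are not given: they have to be found in the camera images.
- board_tall: tallest of three alike green circuit boards, the one to move: 130 high, 100 wide, 5 thick (mm), ~100 g; a white rib 10 mm thick, 14 mm high runs along its top edge. Origin: middle of its lower edge; z up the board, y its width, x its thickness (chips to 4 mm on the +x face, over 40 mm below the top). In any of the three slots, leaning 25 degrees, top to the rack's -x; slides out along its z
- board_tall_grip (a point): middle of the tall board's white rib, 123 mm above its origin along its z (7 mm below the top edge)
- board_short_a: one of two shorter boards in the other slots, 95 mm high, otherwise made like the tall one (same origin and axes); stays in the rack
- board_short_b: the other shorter board, 95 mm high; stays in the rack
- rack: fixed rack: grey base 240 x 150 x 20 mm with three black leaning slots at its x = -70, 0, +70 mm, tops 25 degrees towards its -x. A slot is two 9 mm wide grooves that hold a board's side edges (12 mm in from each side), 60 mm long: raise a board 60 mm along the lean to free it. Bottom stops 30 mm above the table. Origin: on the table under the middle slot's stop; y along the boards' width
- easel: fixed aluminium easel, base 130 x 150 x 14 mm. A board on it leans 25 degrees, top to the easel's -x. Backrest 100 mm wide, 62 mm high along the lean. Ledge 140 mm wide (along y), square to the backrest, sloping down to it, 24 mm deep to a front lip 12 mm high. Origin: on the table under the corner of ledge and backrest, mid-width (corner 30 mm up); z up
- easel_seat (a point): where the middle of a board's lower edge lies when the board stands on the ledge flat against the backrest, centred in width (31 mm above the table). Axes as the easel's
- screwdriver: bystander: screwdriver about 190 mm long lying between rack and easel
- pliers: bystander: pliers about 155 mm long, 14 mm high, lying on the bench at one side
- motor_cover: bystander: round dark steel motor cover, 84 mm across, 52 mm high, standing between and beyond rack and easel
- meter: bystander: hand meter 150 x 75 x 38 mm lying at one side
Mind the look-alikes: they are no part of the job. Leave any blue or purple look-alike of the board_tall alone. Several things have the shape of the easel; the one meant has the colours described above.

How it is judged:
On the way:
1. the tall board, held by the fingers, has been drawn up clear of its slot (height (world z) of board_tall above 0.085 m and contact force between the fingers and board_tall above 0.5 N), for 0.1 s.
At the end, for the whole second after the job is handed in: Tall board at rest on the ledge, right way up, lower edge between backrest and lip (x -8 to +20, y within 25, z -8 to +14 mm of the seat point), leaning back 17 to 46 degrees, square to the easel within 0.2 rad; both shorter boards within 15 mm of their start (x of board_tall in the frame of easel_seat between -0.008 and 0.02 m and y of board_tall in the frame of easel_seat between -0.025 and 0.025 m and z of board_tall in the frame of easel_seat between -0.008 and 0.014 m and x of board_tall_grip in the frame of easel_seat below -0.03 m and angle between board_tall's own z axis and vertical between 0.3 and 0.8 rad and angle between the y axis of board_tall and the y axis of easel, either way round below 0.2 rad and linear speed of board_tall below 0.02 m/s and distance of each of board_short_a, board_short_b from where it was at the start of the episode below 0.015 m); the robot touches nothing.
It fails at once if the tall board falls freely (moves faster than 0.7 m/s while the fingers do not hold it) (linear speed of board_tall above 0.7 m/s and contact force between the fingers and board_tall below 0.1 N).
It fails at once if a shorter board is moved more than 25 mm (distance of any of board_short_a, board_short_b from where it was at the start of the episode above 0.025 m).
It fails at once if the screwdriver, pliers, motor cover or meter is moved more than 40 mm (distance of any of screwdriver, pliers, motor_cover, meter from where it was at the start of the episode above 0.04 m).
It also fails if it takes over 51 s, if anything falls off the work surface, if the arm or the gripper's body presses on something with over 40 N, if the wrist force passes 120 N, or if a joint passes its speed limit or range.

## Working session

There is one attempt and no reset: what is moved stays moved. The work goes in short steps, Python scripts to look and compute and a shell command to move; the robot and the scene stay as the last step left them, time stands still between calls to the robot, and variables do not carry over. Pictures are saved under pics/ and viewed, at most 10 in all, crops included, and the job is handed in when it is done.

```bash
mkdir -p pics; ls
cat > h.py <<'E'
import numpy as np, cv2
from station import status, viewer, ticket, manip
def K(c):
    f=192/np.tan(np.radians(c['vfov'])/2); return f
def rays(c,uv):
    f=K(c); M=np.array([[f,0,c['cx']],[0,f,c['cy']],[0,0,1]])
    # distortion: xd = x(1+k1 r^2)
    p=cv2.undistortPoints(np.float64(uv).reshape(-1,1,2),M,np.array([c['k1'],0,0,0])).reshape(-1,2)
    return np.c_[p[:,0],-p[:,1],-np.ones(len(p))]
def to_world(c,uv,d):
    return np.array(c['position'])+(rays(c,uv)*np.reshape(d,(-1,1)))@np.array(c['rotation']).T
def plane(c,uv,z):
    r=rays(c,uv)@np.array(c['rotation']).T; o=np.array(c['position'])
    return o+r*((z-o[2])/r[:,2])[:,None]
def cloud(name,pic=None):
    img,d=viewer.capture(name); c=viewer.calibration(name)
    v,u=np.mgrid[:384,:512]
    P=to_world(c,np.c_[u.ravel(),v.ravel()],d.ravel()).reshape(384,512,3); P[d==0]=np.nan
    return img,d,c,P
E
python3 - <<'E'
from h import *
for n in("scene","top"):
    img,d,c,P=cloud(n); cv2.imwrite(f'pics/{n}0.png',img[...,::-1]); np.savez(f'{n}0.npz',img=img,d=d,P=P); print(n,c)
print(status.get_state(), manip.finger_overhang)
E
```

```text
pics
scene {'vfov': 56.050899518152235, 'cx': 254.18339471309386, 'cy': 190.36132941477942, 'k1': -0.0040753515243721694, 'position': array([ 1.30267999, -0.21915071,  0.90114516]), 'rotation': array([[ 0.25831315, -0.66041461,  0.70507223],
       [ 0.96590054,  0.16324591, -0.20096498],
       [ 0.01762005,  0.73294155,  0.6800634 ]])}
top {'vfov': 54.56815509357437, 'cx': 248.32288637728982, 'cy': 193.5601586748228, 'k1': 0.016916612379680875, 'position': array([ 0.41253463, -0.00822818,  1.24043271]), 'rotation': array([[-0.01245705,  0.99499894, -0.0991057 ],
       [-0.99970219, -0.01447299, -0.01964839],
       [-0.02098448,  0.09883142,  0.99488291]])}
{'t': 0.1, 'qpos': array([ 1.3301396 ,  0.32175839, -0.07009026,  1.4515715 ,  0.02259942,
        1.37082262, -0.05688804]), 'joint_velocities': array([ 0.00041878, -0.00216875, -0.00042778, -0.00368112, -0.00024946,
       -0.00149391,  0.00071609]), 'joint_efforts': array([-3.94604422e-04, -4.92572379e+01, -4.05972172e-01, -3.13401103e+01,
       -6.41284254e-02,  3.95693968e-02,  6.34469757e-05]), 'eef_pos': array([ 0.16364197, -0.62856403,  0.23855545]), 'tool_rot': array([[ 9.67713173e-01,  2.52053422e-01, -5.36363358e-04],
       [ 2.52053976e-01, -9.67711702e-01,  1.68982467e-03],
       [-9.31190081e-05, -1.77045811e-03, -9.99998428e-01]]), 'wrist_force': array([ 0.50396001, -0.02855155, -0.23829331]), 'wrist_torque': array([ 0.07708591, -0.03612136,  0.02034819]), 'grip_force': 0.0, 'opening': 0.08739602885964556} 0.017
```

View pics/scene0.png

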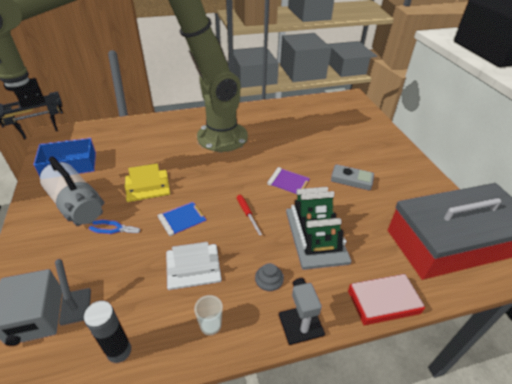

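View pics/top0.png

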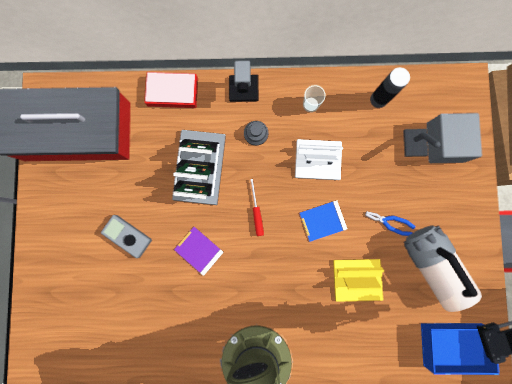

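The scene view shows the rack at (318,232) with green boards in its slots, and the aluminium easel at (193,265). The yellow easel at (147,182) is a look-alike. The blue (182,218) and purple (288,180) boards lie flat. In the top view the rack is at (200,167), with ribs at about v=146, 170 and 188, and the easel is at (319,160).

Candidates for the tall board (top px): ribs at (199,146), (194,170) and (193,188), plus blue (323,221) and purple (198,250). It must be one of the three green ones in the rack, whichever rib is highest. I'll measure them and crop.

```bash
cat > m.py <<'E'
from h import *
S=np.load('scene0.npz');T=np.load('top0.npz')
for n,D,box in(('scene',S,(285,345,180,265)),('top',T,(170,228,128,206))):
    img,P=D['img'],D['P']; u0,u1,v0,v1=box
    m=np.zeros((384,512),np.uint8); sub=img[v0:v1,u0:u1].astype(int)
    m[v0:v1,u0:u1]=(sub.min(2)>175)
    k,l,st,ce=cv2.connectedComponentsWithStats(m)
    for i in range(1,k):
        if st[i,4]<15: continue
        q=P[l==i]; q=q[~np.isnan(q[:,0])]
        print(n,'white',st[i],ce[i].round(0),np.median(q,0).round(3),q.min(0).round(3),q.max(0).round(3))
a=cv2.resize(S['img'][175:275,275:360],None,fx=5,fy=5); b=cv2.resize(T['img'][125:210,165:230],None,fx=6,fy=6)
h=max(a.shape[0],b.shape[0]); f=lambda x:cv2.copyMakeBorder(x,0,h-x.shape[0],0,0,cv2.BORDER_CONSTANT)
o=np.hstack([f(a),f(b)]); o=cv2.resize(o,(780,int(h*780/o.shape[1]))); cv2.imwrite('pics/crop.png',o[...,::-1])
E
python3 m.py
```

```text
scene white [298 188  35  10 236] [315. 193.] [0.555 0.191 0.129] [0.521 0.139 0.103] [0.594 0.241 0.152]
scene white [292 206  14  41 108] [298. 226.] [0.617 0.122 0.058] [0.531 0.111 0.047] [0.697 0.135 0.064]
scene white [317 207   8   5  40] [320. 209.] [0.607 0.194 0.103] [0.601 0.182 0.096] [0.611 0.207 0.112]
scene white [308 219  32   8 112] [323. 222.] [0.668 0.175 0.114] [0.659 0.129 0.107] [0.676 0.223 0.12 ]
top white [211 144   9  52 151] [215. 170.] [0.605 0.122 0.058] [0.527 0.108 0.016] [0.693 0.14  0.064]
top white [177 147  35  16 145] [192. 151.] [0.661 0.186 0.115] [ 0.635  0.127 -0.002] [0.681 0.257 0.122]
top white [185 167  11   5  40] [191. 169.] [0.605 0.192 0.104] [0.597 0.178 0.081] [0.615 0.21  0.114]
top white [174 172  34  12 153] [189. 176.] [0.579 0.191 0.147] [0.567 0.136 0.016] [0.591 0.25  0.154]
top white [173 192  34   8 141] [190. 195.] [0.523 0.192 0.116] [0.513 0.144 0.014] [0.539 0.264 0.121]
```

View pics/crop.png

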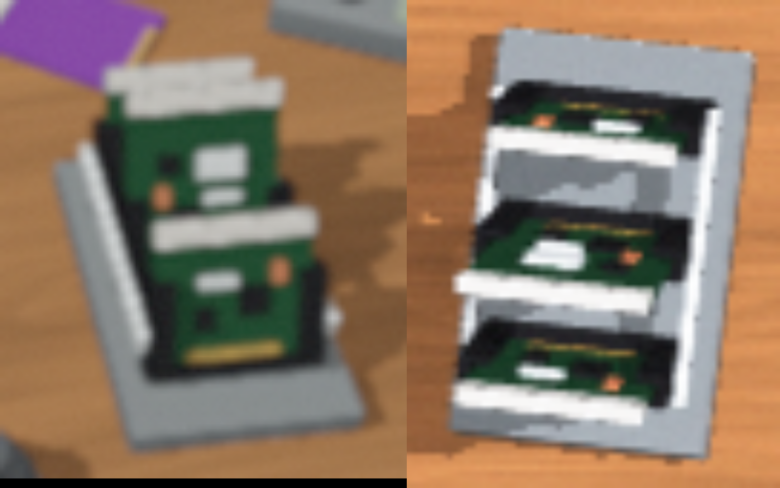

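The crop shows the tall board is in the middle slot. Its rib is at top px (189,176), z≈0.147, against about 0.115 for the other two. The chips face +x and the lean is toward world -x. Next I'll get precise poses for the board and the easel.

```bash
cat > m2.py <<'E'
from h import *
S=np.load('scene0.npz');T=np.load('top0.npz')
# tall rib, both views
for n,D,(u0,u1,v0,v1) in(('scene',S,(296,336,186,200)),('top',T,(172,210,170,186))):
    img,P=D['img'],D['P']; m=np.zeros((384,512),bool); m[v0:v1,u0:u1]=img[v0:v1,u0:u1].min(2)>165
    q=P[m&(P[...,2]>.137)]; q=q[q[:,0]>.55]
    r=cv2.minAreaRect(q[:,:2].astype(np.float32)); print(n,'rib',len(q),q.mean(0).round(4),np.array(r[0]).round(4),np.array(r[1]).round(4),r[2],'z',np.percentile(q[:,2],[5,50,95]).round(4))
    l=cv2.fitLine(q[:,:2].astype(np.float32),cv2.DIST_HUBER,0,.01,.01).ravel(); print('  dir',l[:2], np.degrees(np.arctan2(-l[0],l[1])))
# top of tall-board green plane in top
Ps=np.vstack([D['P'].reshape(-1,3) for D in(S,T)]); C=np.vstack([D['img'].reshape(-1,3) for D in(S,T)]).astype(int)
g=(C[:,1]>C[:,0]+15)&(C[:,1]>C[:,2]+8)&(np.abs(Ps[:,1]-.19)<.05)&(Ps[:,0]>.555)&(Ps[:,0]<.625)&(Ps[:,2]>.07)
q=Ps[g]; c=np.median(q,0); n=np.linalg.svd(q-q.mean(0))[2][2]; n*=np.sign(n[0]);print('board plane',len(q),q.mean(0).round(4),n.round(3),'lean',np.degrees(np.arcsin(n[2])),'yaw',np.degrees(np.arctan2(n[1],n[0])))
# rack white rail slope / base grey outline from top at z~.02
m=np.zeros((384,512),bool); m[125:210,165:235]=1; P=T['P']; q=P[m&(P[...,2]>.012)&(P[...,2]<.2)][:,:2].astype(np.float32)
print('rack',cv2.minAreaRect(q))
# easel
b=np.zeros((384,512),bool); b[130:190,285:352]=1
q=P[b&(P[...,2]>.009)&(P[...,2]<.14)]
print('easel foot',cv2.minAreaRect(q[:,:2].astype(np.float32)),q.min(0),q.max(0))
np.set_printoptions(linewidth=220,suppress=True)
print('heightmap mm, top rows v135..186, cols'); print((P[136:186:2,292:350:4,2]*1000).round(0))
print((P[136:186:2,320,:]*1000).round(0))
a=cv2.resize(S['img'][235:295,155:232],None,fx=5,fy=5); t=cv2.resize(T['img'][132:190,285:352],None,fx=5.8,fy=5.8)
h=max(a.shape[0],t.shape[0]); f=lambda x:cv2.copyMakeBorder(x,0,h-x.shape[0],0,0,cv2.BORDER_CONSTANT)
cv2.imwrite('pics/easel.png',np.hstack([f(a),f(t)])[...,::-1])
E
python3 m2.py
```

```text
scene rib 149 [0.5842 0.1866 0.1447] [0.582  0.1869] [0.0963 0.0191] 83.90061950683594 z [0.1387 0.1451 0.1494]
  dir [0.14190175 0.98988074] -8.157907
top rib 133 [0.5781 0.1853 0.1474] [0.5785 0.1848] [0.0981 0.0124] 82.64936065673828 z [0.1429 0.1475 0.1516]
  dir [0.11969347 0.9928109 ] -6.874411
board plane 534 [0.5998 0.1868 0.1073] [ 0.901 -0.114  0.419] lean 24.766395427845534 yaw -7.1949147642616555
rack ((0.6277955174446106, 0.18020160496234894), (0.150828555226326, 0.239985853433609), 82.83842468261719)
easel foot ((0.6474382877349854, -0.21871449053287506), (0.14982590079307556, 0.13078445196151733), 85.82962799072266) [ 0.57865017 -0.29587044  0.00909581] [ 0.7168024  -0.13963864  0.09172415]
heightmap mm, top rows v135..186, cols
[[ 5. -1.  5.  0.  1. -4. nan -2. -1.  1.  0. -1. -4. -2.  2.]
 [-2. -1. -3.  4.  5.  1. -1.  3.  1.  2.  2.  2.  4.  3. -3.]
 [-0. -5. 16. 14. 16. 14. 12. 16.  1.  3.  0.  5.  4.  4. -5.]
 [ 3. -2. 13. 19. 14. 13. 12. 15. 12. 17. 16. 14. 17.  4.  3.]
 [ 4.  2. 38. 15. 14. 16. 13. 18. 14. 16. 13. 15. 14.  2. -2.]
 [ 1.  2. 52. 56. 55. 56. 55. 5
[... 1055 characters left out ...]
1.  1.  3.  3.  6.  4.  4.  2. -2.  1. -0.  3.]
 [-1.  0.  2. -0.  2.  5.  2. -2.  3.  1.  3.  2. -1.  2. -0.]
 [ 1.  3.  5. -1. -1. -1. -0.  2.  2. -4.  2.  2.  2.  2. -0.]]
[[ 729. -229.   -2.]
 [ 721. -228.    3.]
 [ 711. -226.   16.]
 [ 704. -225.   15.]
 [ 697. -225.   18.]
 [ 681. -218.   57.]
 [ 679. -221.   36.]
 [ 672. -221.   37.]
 [ 666. -221.   33.]
 [ 660. -222.   30.]
 [ 649. -217.   54.]
 [ 637. -212.   83.]
 [ 631. -212.   80.]
 [ 637. -224.   11.]
 [ 630. -223.   16.]
 [ 623. -223.   17.]
 [ 617. -223.   11.]
 [ 610. -223.   15.]
 [ 603. -223.   13.]
 [ 596. -222.   14.]
 [ 590. -222.   15.]
 [ 583. -222.   13.]
 [ 577. -223.    6.]
 [ 572. -224.   -2.]
 [ 564. -223.    2.]]
```

View pics/easel.png

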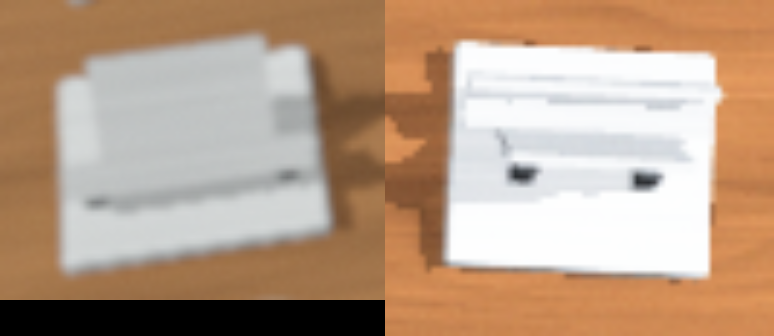

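```bash
cat > m3.py <<'E'
from h import *
S=np.load('scene0.npz');T=np.load('top0.npz')
for n,D in(('scene',S),('top',T)):
    P=D['P'].reshape(-1,3)
    near=P[(np.abs(P[:,0]-.65)<.09)&(np.abs(P[:,1]+.22)<.1)]
    base=near[(near[:,2]>.009)]; r=cv2.minAreaRect(base[:,:2].astype(np.float32)); print(n,'foot',r)
    yaw=np.radians(-4.2)
    ex=np.array([np.cos(yaw),np.sin(yaw)]); ey=np.array([-ex[1],ex[0]])
    A=near[(near[:,2]>.042)]; s=A[:,:2]@ex; 
    back=A[(s<np.percentile(s,100))&(A[:,2]>.045)]
    sl=(back[:,:2]-[.65,-.22])@ex
    back=back[sl<.018]
    # front face fit, iterative
    q=back[back[:,2]<.083]
    for _ in range(4):
        c=q.mean(0); nn=np.linalg.svd(q-c)[2][2]; nn*=np.sign(nn[0]); dd=(q-c)@nn; q=q[np.abs(dd)<max(2*dd.std(),.002)]
    print(' back',len(q),c.round(4),nn.round(3),'lean',np.degrees(np.arcsin(nn[2])),'yaw',np.degrees(np.arctan2(nn[1],nn[0])),'std',dd.std())
    t=(c[2]-.03)/np.cos(np.radians(25)); up=np.array([-np.sin(np.radians(25))*ex[0],-np.sin(np.radians(25))*ex[1],np.cos(np.radians(25))])
    cor=c-up*t; print(' corner',cor.round(4))
    yb=(back[back[:,2]>.05][:,:2])@ey; print(' back y range',np.percentile(yb,[1,99]).round(4),'mid',np.percentile(yb,[1,99]).mean(), 'foot mid',np.array(r[0])@ey)
    L=A[(A[:,:2]-[.65,-.22])@ex>.022]; L=L[L[:,2]>.05]; print(' lip',len(L),L.mean(0).round(4),'n',cv2.fitLine(L[:,:2].astype(np.float32),cv2.DIST_HUBER,0,.01,.01).ravel()[:2],'y',np.percentile(L[:,:2]@ey,[1,99]))
    led=near[(near[:,2]>.024)&(near[:,2]<.043)]; sl=(led[:,:2]-[.65,-.22])@ex; led=led[(sl>.008)&(sl<.03)]; 
    if len(led)>5: print(' ledge',len(led),np.polyfit((led[:,:2]-[.65,-.22])@ex,led[:,2],1))
    print(' x corner in ex', (cor[:2]-[.65,-.22])@ex)
E
python3 m3.py
```

```text
scene foot ((0.6512258052825928, -0.21635447442531586), (0.14993353188037872, 0.1323235183954239), 85.81543731689453)
 back 443 [ 0.6457 -0.2162  0.0642] [ 0.91  -0.063  0.41 ] lean 24.19745645556082 yaw -3.9763305944709395 std 0.0014384286649061662
 corner [ 0.6616 -0.2174  0.03  ]
 back y range [-0.2169 -0.1192] mid -0.16803914532625489 foot mid -0.16807884565476905
 lip 114 [ 0.6834 -0.2188  0.0525] n [0.07962309 0.99682504] y [-0.23702529 -0.10126481]
 ledge 105 [-0.78668943  0.04201466]
 x corner in ex 0.01137901183952111
top foot ((0.6474382877349854, -0.21871449053287506), (0.14982590079307556, 0.13078445196151733), 85.82962799072266)
 back 100 [ 0.6439 -0.2172  0.0645] [ 0.904 -0.063  0.424] lean 25.065333329566595 yaw -3.96287260653406 std 0.0006057180544721118
 corner [ 0.6599 -0.2184  0.03  ]
 back y range [-0.2199 -0.121 ] mid -0.1704111602079984 foot mid -0.1707099148420968
 lip 90 [ 0.6794 -0.2197  0.0539] n [0.07286887 0.9973415 ] y [-0.23824092 -0.10363011]
 ledge 287 [0.37731743 0.02799564]
 x corner in ex 0.009793829960111973
```

Estimates: easel corner ≈ (0.661, -0.218), yaw -4°, leaning to -x. Board grip ≈ (0.5815, 0.186, 0.1415), yaw -7.1°, lean 25°. I'll rise and travel over.

```bash
python3 -m creep '[{"tz":-1,"gripper":40},{"tz":-1},{"tx":0.9,"ty":-0.5},{"tx":0.9,"ty":-0.5},{"tx":0.9,"ty":-0.5},{"tx":0.9,"ty":-0.5},{"tx":0.9,"ty":-0.5},{"tx":0.9,"ty":-0.5},{"tx":0.9,"ty":-0.5},{"tx":0.9,"ty":-0.5},{"tx":0.9,"ty":-0.5},{"tx":0.9,"ty":-0.5},{"tx":0.9,"ty":-0.5},{"tx":0.9,"ty":-0.5},{"tx":0.9,"ty":-0.5},{"tx":0.9,"ty":-0.5},{"tx":0.9,"ty":-0.5},{"tx":0.9,"ty":-0.5},{"tx":0.9,"ty":-0.5},{"tx":0.9,"ty":-0.5}]' 25
python3 -m creep '[{"rz":-1},{"rz":-1},{"rz":-1},{"rz":-1},{"rz":-1},{"rz":-1},{"rz":-1},{"rz":-1},{"rz":-0.54},{}]'
cat > plan.py <<'E'
from h import *
import sys; from scipy.spatial.transform import Rotation as Ro
def lean(yaw,l=25):
    y,l=np.radians([yaw,l]); ex=np.array([np.cos(y),np.sin(y),0]); ez=np.array([0,0,1])
    n=np.cos(l)*ex+np.sin(l)*ez; z=-(-np.sin(l)*ex+np.cos(l)*ez)   # board normal, tool z
    return np.c_[np.cross(n,z),n,z]
def go(p,R):
    s=status.get_state(); R0=s['tool_rot']; p0=s['eef_pos']
    print('t',s['t'],'p',p0.round(4),'q',s['qpos'].round(2),'F',s['wrist_force'].round(1),'open',s['opening'],'grip',s['grip_force'])
    print('shift units',(R0.T@(np.array(p)-p0)/.03).round(2),'turn units',(np.degrees(Ro.from_matrix(R0.T@R).as_rotvec())/8).round(2),'shift units in target frame',(R.T@(np.array(p)-p0)/.03).round(2))
E
python3 - <<'E'
from plan import *
R=lean(-7.1); g=np.array([.5815,.1862,.1415])
go(g-.07*R[:,2],R)
E
```

```text
t 0.1 p [ 0.1636 -0.6286  0.2386] q [ 1.33  0.32 -0.07  1.45  0.02  1.37 -0.06] F [ 0.5 -0.  -0.2] open 0.08739602885964556 grip 0.0
shift units [ 19.41 -23.13   1.16] turn units [-2.76  1.85 -8.4 ] shift units in target frame [28.67  8.12  5.02]$[0]: bad value
$[0]: bad value
```

```bash
python3 -m creep '[{"tx":0,"ty":0,"tz":-0.9,"rx":0,"ry":0,"rz":0,"gripper":40}]' 25; python3 -m creep '[{"tz":-0.9}]'; python3 -m creep '[{"tz":-0.9,"gripper":40}]'
```

```text
t: 0.22
eef_pos: [0.1633, -0.6274, 0.2635]
tool_rot: [[0.968, 0.252, -0.002], [0.252, -0.968, 0.006], [-0.0, -0.006, -1.0]]
wrist_force: [0.2, 0.0, 0.1]
opening: 0.0825
grip_force: 0.0$[0]: bad value
$[0]: bad value
```

Every key is required in each row.

```bash
python3 -m creep '[{"tx":0,"ty":0,"tz":-1,"rx":0,"ry":0,"rz":0,"gripper":40},
{"tx":0.9,"ty":-0.5,"tz":0,"rx":0,"ry":0,"rz":0,"gripper":40},{"tx":0.9,"ty":-0.5,"tz":0,"rx":0,"ry":0,"rz":0,"gripper":40},{"tx":0.9,"ty":-0.5,"tz":0,"rx":0,"ry":0,"rz":0,"gripper":40},{"tx":0.9,"ty":-0.5,"tz":0,"rx":0,"ry":0,"rz":0,"gripper":40},{"tx":0.9,"ty":-0.5,"tz":0,"rx":0,"ry":0,"rz":0,"gripper":40},{"tx":0.9,"ty":-0.5,"tz":0,"rx":0,"ry":0,"rz":0,"gripper":40},{"tx":0.9,"ty":-0.5,"tz":0,"rx":0,"ry":0,"rz":0,"gripper":40},{"tx":0.9,"ty":-0.5,"tz":0,"rx":0,"ry":0,"rz":0,"gripper":40},{"tx":0.9,"ty":-0.5,"tz":0,"rx":0,"ry":0,"rz":0,"gripper":40},{"tx":0.9,"ty":-0.5,"tz":0,"rx":0,"ry":0,"rz":0,"gripper":40},{"tx":0.9,"ty":-0.5,"tz":0,"rx":0,"ry":0,"rz":0,"gripper":40},{"tx":0.9,"ty":-0.5,"tz":0,"rx":0,"ry":0,"rz":0,"gripper":40},{"tx":0.9,"ty":-0.5,"tz":0,"rx":0,"ry":0,"rz":0,"gripper":40},{"tx":0.9,"ty":-0.5,"tz":0,"rx":0,"ry":0,"rz":0,"gripper":40},{"tx":0.9,"ty":-0.5,"tz":0,"rx":0,"ry":0,"rz":0,"gripper":40},{"tx":0.9,"ty":-0.5,"tz":0,"rx":0,"ry":0,"rz":0,"gripper":40},{"tx":0.9,"ty":-0.5,"tz":0,"rx":0,"ry":0,"rz":0,"gripper":40},{"tx":0.9,"ty":-0.5,"tz":0,"rx":0,"ry":0,"rz":0,"gripper":40}]' 25
python3 -m creep '[{"tx":0,"ty":0,"tz":0,"rx":0,"ry":0,"rz":-1,"gripper":40},{"tx":0,"ty":0,"tz":0,"rx":0,"ry":0,"rz":-1,"gripper":40},{"tx":0,"ty":0,"tz":0,"rx":0,"ry":0,"rz":-1,"gripper":40},{"tx":0,"ty":0,"tz":0,"rx":0,"ry":0,"rz":-1,"gripper":40},{"tx":0,"ty":0,"tz":0,"rx":0,"ry":0,"rz":-1,"gripper":40},{"tx":0,"ty":0,"tz":0,"rx":0,"ry":0,"rz":-1,"gripper":40},{"tx":0,"ty":0,"tz":0,"rx":0,"ry":0,"rz":-1,"gripper":40},{"tx":0,"ty":0,"tz":0,"rx":0,"ry":0,"rz":-1,"gripper":40},{"tx":0,"ty":0,"tz":0,"rx":0,"ry":0,"rz":-0.54,"gripper":40},{"tx":0,"ty":0,"tz":0,"rx":0,"ry":0,"rz":0,"gripper":40}]' | head -4
python3 - <<'E'
from plan import *
R=lean(-7.1); g=np.array([.5815,.1862,.1415])
go(g-.07*R[:,2],R)
E
```

```text
t: 2.6
eef_pos: [0.5665, -0.2445, 0.296]
tool_rot: [[0.968, 0.252, -0.001], [0.252, -0.968, 0.0], [-0.001, -0.0, -1.0]]
wrist_force: [0.6, -0.5, 0.9]
opening: 0.0396
grip_force: 0.0
t: 3.85
eef_pos: [0.5658, -0.2452, 0.296]
tool_rot: [[0.124, 0.992, -0.001], [0.992, -0.124, 0.0], [0.0, -0.001, -1.0]]
wrist_force: [0.2, -0.2, -0.3]
t 3.85 p [ 0.5658 -0.2452  0.296 ] q [ 0.83  0.28 -0.57  1.43  0.15  1.47  0.13] F [ 0.2 -0.2 -0.3] open 0.040323219199805645 grip 0.0
shift units [14.33 -2.25  3.04] turn units [-3.13 -0.   -0.  ] shift units in target frame [14.34 -3.32  1.8 ]
```

```bash
python3 -m creep '[
{"tx":0.95,"ty":-0.15,"tz":0,"rx":0,"ry":0,"rz":0,"gripper":40},{"tx":0.95,"ty":-0.15,"tz":0,"rx":0,"ry":0,"rz":0,"gripper":40},{"tx":0.95,"ty":-0.15,"tz":0,"rx":0,"ry":0,"rz":0,"gripper":40},{"tx":0.95,"ty":-0.15,"tz":0,"rx":0,"ry":0,"rz":0,"gripper":40},{"tx":0.95,"ty":-0.15,"tz":0,"rx":0,"ry":0,"rz":0,"gripper":40},{"tx":0.95,"ty":-0.15,"tz":0,"rx":0,"ry":0,"rz":0,"gripper":40},{"tx":0.95,"ty":-0.15,"tz":0,"rx":0,"ry":0,"rz":0,"gripper":40},{"tx":0.95,"ty":-0.15,"tz":0,"rx":0,"ry":0,"rz":0,"gripper":40},{"tx":0.95,"ty":-0.15,"tz":0,"rx":0,"ry":0,"rz":0,"gripper":40},{"tx":0.95,"ty":-0.15,"tz":0,"rx":0,"ry":0,"rz":0,"gripper":40},{"tx":0.95,"ty":-0.15,"tz":0,"rx":0,"ry":0,"rz":0,"gripper":40},{"tx":0.95,"ty":-0.15,"tz":0,"rx":0,"ry":0,"rz":0,"gripper":40},{"tx":0.95,"ty":-0.15,"tz":0,"rx":0,"ry":0,"rz":0,"gripper":40},{"tx":0.95,"ty":-0.15,"tz":0,"rx":0,"ry":0,"rz":0,"gripper":40},{"tx":0.95,"ty":-0.15,"tz":0,"rx":0,"ry":0,"rz":0,"gripper":40},
{"tx":0,"ty":0,"tz":0,"rx":-1,"ry":0,"rz":0,"gripper":40},{"tx":0,"ty":0,"tz":0,"rx":-1,"ry":0,"rz":0,"gripper":40},{"tx":0,"ty":0,"tz":0,"rx":-1,"ry":0,"rz":0,"gripper":40},{"tx":0,"ty":0,"tz":0,"rx":-0.13,"ry":0,"rz":0,"gripper":40},{"tx":0,"ty":0,"tz":0,"rx":0,"ry":0,"rz":0,"gripper":40}]'|head -2
python3 - <<'E'
from plan import *
R=lean(-7.1); g=np.array([.5815,.1862,.1415])
go(g-.07*R[:,2],R)
E
```

```text
t: 6.35
eef_pos: [0.552, 0.187, 0.2971]
t 6.35 p [0.552  0.187  0.2971] q [ 0.4  -0.12 -0.85  1.85  0.17  1.01 -0.65] F [ 0.6 -0.   0.4] open 0.04011144120967459 grip 0.0
shift units [ 0.09 -1.31  2.78] turn units [ 0.    0.   -0.01] shift units in target frame [ 0.1  -1.3   2.78]
```

```bash
python3 -m creep '[
{"tx":0.1,"ty":-0.65,"tz":0.5,"rx":0,"ry":0,"rz":0,"gripper":40},{"tx":0,"ty":-0.65,"tz":0.8,"rx":0,"ry":0,"rz":0,"gripper":40},{"tx":0,"ty":0,"tz":0.8,"rx":0,"ry":0,"rz":0,"gripper":40},{"tx":0,"ty":0,"tz":0.68,"rx":0,"ry":0,"rz":0,"gripper":40},{"tx":0,"ty":0,"tz":0,"rx":0,"ry":0,"rz":0,"gripper":40}]'|head -2
python3 - <<'E'
from plan import *
R=lean(-7.1); g=np.array([.5815,.1862,.1415])
go(g+.002*R[:,2],R)
S=viewer.capture('scene')[0][120:270,250:400]; T=viewer.capture('top')[0][110:230,140:270]
a=cv2.resize(S,(400,400)); b=cv2.resize(T,(400,370)); b=cv2.copyMakeBorder(b,0,30,0,0,cv2.BORDER_CONSTANT)
cv2.imwrite('pics/pre.png',np.hstack([a,b])[...,::-1])
E
```

```text
t: 6.98
eef_pos: [0.5525, 0.1895, 0.2028]
t 6.975 p [0.5525 0.1895 0.2028] q [ 0.41 -0.02 -0.91  1.97  0.31  0.85 -0.8 ] F [-0.2  0.5 -0.1] open 0.03997982356454113 grip 0.0
shift units [0.01 0.03 2.33] turn units [-0.03 -0.   -0.01] shift units in target frame [0.01 0.02 2.33]
```

View pics/pre.png

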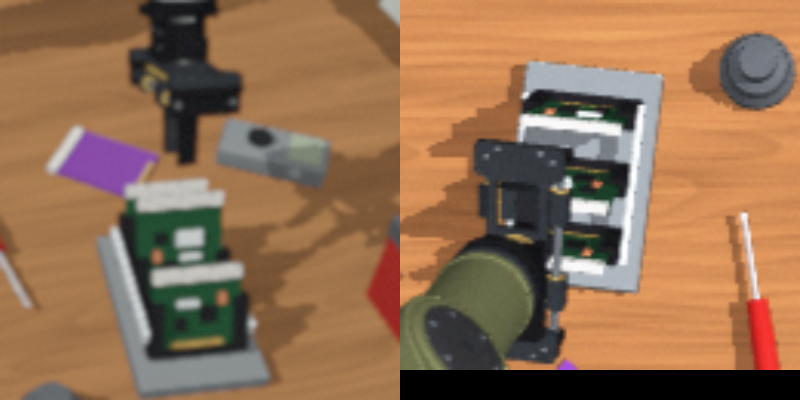

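The fingers (crop px 180,155) line up with the tall rib (175,190), clear of the neighbouring boards. I'll descend and close.

```bash
python3 -m creep '[
{"tx":0,"ty":0,"tz":0.8,"rx":0,"ry":0,"rz":0,"gripper":40},{"tx":0,"ty":0,"tz":0.8,"rx":0,"ry":0,"rz":0,"gripper":40},{"tx":0,"ty":0,"tz":0.5,"rx":0,"ry":0,"rz":0,"gripper":40},{"tx":0,"ty":0,"tz":0.23,"rx":0,"ry":0,"rz":0,"gripper":40},{"tx":0,"ty":0,"tz":0,"rx":0,"ry":0,"rz":0,"gripper":40}]'
python3 -m creep '[
{"tx":0,"ty":0,"tz":0,"rx":0,"ry":0,"rz":0,"gripper":14},{"tx":0,"ty":0,"tz":0,"rx":0,"ry":0,"rz":0,"gripper":10},{"tx":0,"ty":0,"tz":0,"rx":0,"ry":0,"rz":0,"gripper":6},{"tx":0,"ty":0,"tz":0,"rx":0,"ry":0,"rz":0,"gripper":0},{"tx":0,"ty":0,"tz":0,"rx":0,"ry":0,"rz":0,"gripper":0},{"tx":0,"ty":0,"tz":0,"rx":0,"ry":0,"rz":0,"gripper":0}]' 25
```

```text
t: 7.7
eef_pos: [0.5818, 0.1868, 0.1416]
tool_rot: [[0.124, 0.899, 0.42], [0.992, -0.112, -0.052], [0.0, 0.423, -0.906]]
wrist_force: [0.3, 0.8, 0.6]
opening: 0.0397
grip_force: 0.0
t: 8.45
eef_pos: [0.5815, 0.1867, 0.1413]
tool_rot: [[0.123, 0.899, 0.42], [0.992, -0.112, -0.052], [-0.0, 0.423, -0.906]]
wrist_force: [-1.9, -0.3, 2.7]
opening: 0.0096
grip_force: 25.0
```

The gripper holds the rib at 9.6 mm. I'll slide the board up along the lean.

```bash
python3 -m creep '[
{"tx":0,"ty":0,"tz":-0.3,"rx":0,"ry":0,"rz":0,"gripper":0},{"tx":0,"ty":0,"tz":-0.4,"rx":0,"ry":0,"rz":0,"gripper":0},{"tx":0,"ty":0,"tz":-0.4,"rx":0,"ry":0,"rz":0,"gripper":0},{"tx":0,"ty":0,"tz":0,"rx":0,"ry":0,"rz":0,"gripper":0}]' 30
python3 -m creep '[
{"tx":0,"ty":0,"tz":-0.4,"rx":0,"ry":0,"rz":0,"gripper":0},{"tx":0,"ty":0,"tz":-0.4,"rx":0,"ry":0,"rz":0,"gripper":0},{"tx":0,"ty":0,"tz":-0.4,"rx":0,"ry":0,"rz":0,"gripper":0},{"tx":0,"ty":0,"tz":-0.4,"rx":0,"ry":0,"rz":0,"gripper":0},{"tx":0,"ty":0,"tz":-0.5,"rx":0,"ry":0,"rz":0,"gripper":0},{"tx":0,"ty":0,"tz":-0.5,"rx":0,"ry":0,"rz":0,"gripper":0},{"tx":0,"ty":0,"tz":-0.5,"rx":0,"ry":0,"rz":0,"gripper":0},{"tx":0,"ty":0,"tz":-0.5,"rx":0,"ry":0,"rz":0,"gripper":0},{"tx":0,"ty":0,"tz":0,"rx":0,"ry":0,"rz":0,"gripper":0}]' 30
python3 - <<'E'
from plan import *
D=[viewer.capture(n) for n in('scene','top')]
a=cv2.resize(D[0][0][100:270,230:400],(400,400)); b=cv2.resize(D[1][0][110:230,140:270],(400,370)); b=cv2.copyMakeBorder(b,0,30,0,0,cv2.BORDER_CONSTANT)
cv2.imwrite('pics/lift.png',np.hstack([a,b])[...,::-1])
R=lean(-4.1); up=-R[:,2]; seat=np.array([.6631,-.2185,.031]); go(seat+.121*up+.06*up,R); print(seat+.121*up)
E
```

```text
t: 8.95
eef_pos: [0.5678, 0.1887, 0.1721]
tool_rot: [[0.123, 0.898, 0.422], [0.992, -0.111, -0.052], [0.0, 0.425, -0.905]]
wrist_force: [0.4, 0.0, -0.7]
opening: 0.0097
grip_force: 30.0
t: 10.07
eef_pos: [0.5226, 0.1945, 0.2703]
tool_rot: [[0.123, 0.898, 0.422], [0.992, -0.111, -0.052], [0.0, 0.426, -0.905]]
wrist_force: [0.1, 0.6, -1.3]
opening: 0.0095
grip_force: 30.0
t 10.175 p [0.5222 0.1939 0.2687] q [ 0.42 -0.19 -0.88  1.94  0.12  0.96 -0.65] F [ 0.2 -0.4 -2.9] open 0.010128121854252476 grip 29.98459154739976
shift units [-13.19   2.41   3.84] turn units [ 0.01  0.16 -0.34] shift units in target frame [-13.37   1.79   3.54]
[ 0.61209406 -0.21484385  0.14066324]
```

View pics/lift.png

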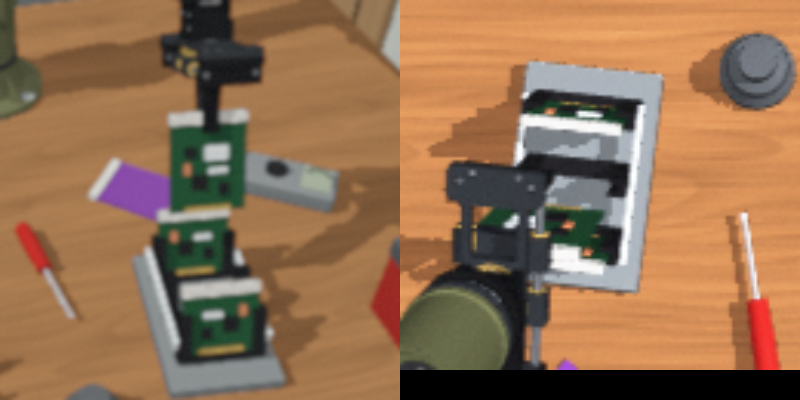

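The tall board is held clear of the rack, right way up, at crop (207,160). Both short boards are still in their slots. I'll carry it across to the easel.

```bash
python3 -m creep '[
{"tx":0,"ty":0,"tz":0,"rx":0,"ry":0.16,"rz":-0.34,"gripper":0},
{"tx":-0.4,"ty":0.05,"tz":0,"rx":0,"ry":0,"rz":0,"gripper":0},{"tx":-0.7,"ty":0.1,"tz":0,"rx":0,"ry":0,"rz":0,"gripper":0},{"tx":-0.7,"ty":0.1,"tz":0,"rx":0,"ry":0,"rz":0,"gripper":0},{"tx":-0.7,"ty":0.1,"tz":0,"rx":0,"ry":0,"rz":0,"gripper":0},{"tx":-0.7,"ty":0.1,"tz":0,"rx":0,"ry":0,"rz":0,"gripper":0},{"tx":-0.7,"ty":0.1,"tz":0,"rx":0,"ry":0,"rz":0,"gripper":0},{"tx":-0.7,"ty":0.1,"tz":0,"rx":0,"ry":0,"rz":0,"gripper":0},{"tx":-0.7,"ty":0.1,"tz":0,"rx":0,"ry":0,"rz":0,"gripper":0},{"tx":-0.7,"ty":0.1,"tz":0,"rx":0,"ry":0,"rz":0,"gripper":0},{"tx":-0.7,"ty":0.1,"tz":0,"rx":0,"ry":0,"rz":0,"gripper":0},{"tx":-0.7,"ty":0.1,"tz":0,"rx":0,"ry":0,"rz":0,"gripper":0},{"tx":-0.7,"ty":0.1,"tz":0,"rx":0,"ry":0,"rz":0,"gripper":0},{"tx":-0.7,"ty":0.1,"tz":0,"rx":0,"ry":0,"rz":0,"gripper":0},{"tx":-0.7,"ty":0.1,"tz":0,"rx":0,"ry":0,"rz":0,"gripper":0},{"tx":-0.7,"ty":0.1,"tz":0,"rx":0,"ry":0,"rz":0,"gripper":0},{"tx":-0.7,"ty":0.1,"tz":0,"rx":0,"ry":0,"rz":0,"gripper":0},{"tx":-0.7,"ty":0.1,"tz":0,"rx":0,"ry":0,"rz":0,"gripper":0},{"tx":-0.7,"ty":0.1,"tz":0,"rx":0,"ry":0,"rz":0,"gripper":0},{"tx":-0.4,"ty":0.05,"tz":0,"rx":0,"ry":0,"rz":0,"gripper":0}]' 30|head -2
python3 -m creep '[{"tx":0,"ty":0,"tz":0,"rx":0,"ry":0,"rz":0,"gripper":0},{"tx":0,"ty":0,"tz":0,"rx":0,"ry":0,"rz":0,"gripper":0}]' 30|head -1
cat > see.py <<'E'
from plan import *
R=lean(-4.1); up=-R[:,2]; n=R[:,1]; w=-R[:,0]*-1
seat=np.array([.6631,-.2185,.031])
# where is the board now: green pixels of both views, in easel frame (n: off backrest, w: width, up)
for nm in('scene','top'):
    img,d,c,P=cloud(nm); i=img.astype(int)
    m=(i[...,1]>i[...,0]+15)&(i[...,1]>i[...,2]+8)&(np.abs(P[...,1]+.215)<.09)&(P[...,2]>.03)&(P[...,0]>.5)&(P[...,0]<.75)
    q=P[m]
    if len(q)<20: print(nm,'few',len(q)); continue
    for _ in range(3):
        cc=q.mean(0); nn=np.linalg.svd(q-cc)[2][2]; nn*=np.sign(nn[0]); e=(q-cc)@nn; q=q[np.abs(e)<max(2.5*e.std(),.002)]
    print(nm,len(q),'lean',np.degrees(np.arcsin(nn[2])).round(1),'yaw',np.degrees(np.arctan2(nn[1],nn[0])).round(1),
     'mid-n mm',(((cc-seat)@n-.0025)*1e3).round(1),'w',(np.percentile((q-seat)@w,[1,99])*1e3).round(1),'up',(np.percentile((q-seat)@up,[1,99])*1e3).round(1))
    cv2.imwrite(f'pics/now_{nm}.png',cv2.resize(img[70:310,130:430] if nm=='scene' else img[90:220,250:400],(400,400))[...,::-1])
s=np.hstack([cv2.imread(f'pics/now_{k}.png') for k in('scene','top')]); import os; 
import sys; cv2.imwrite(f'pics/{sys.argv[1]}.png',s)
go(seat+.121*up,R)
E
python3 see.py carry
```

```text
t: 12.68
eef_pos: [0.5432, -0.1915, 0.2909]
t: 12.92
scene 976 lean 24.5 yaw -4.0 mid-n mm 0.7 w [-23.8  68.4] up [171.8 276.1]
top 130 lean 24.4 yaw -3.9 mid-n mm -0.5 w [-26.6  70.7] up [168.7 273.7]
t 13.025 p [ 0.5441 -0.1885  0.2916] q [ 0.52 -0.15 -0.14  1.92 -0.18  0.96  0.38] F [ 0.3 -0.1 -0.8] open 0.009630282771120968 grip 29.984611133113503
shift units [-0.72 -0.02  5.54] turn units [ 0.   -0.01  0.01] shift units in target frame [-0.71 -0.02  5.54]
```

View pics/carry.png

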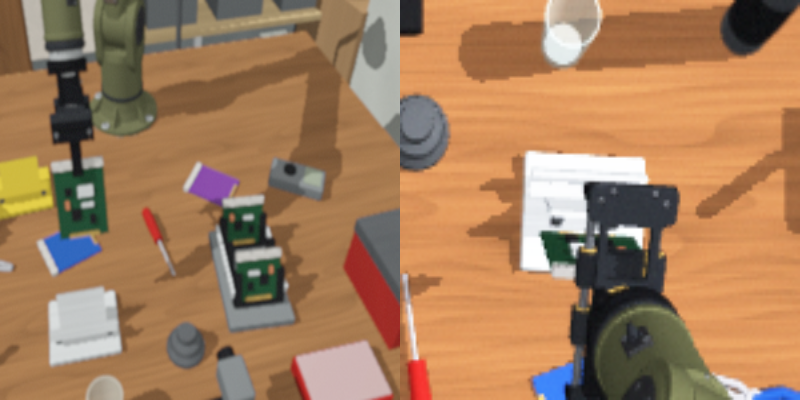

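The board hangs in front of the easel plane with matching lean and yaw, 22 mm to one side. I'll centre it, stand it off 6 mm, and lower it along the lean.

```bash
python3 -m creep '[
{"tx":-0.37,"ty":0.1,"tz":0.2,"rx":0,"ry":0,"rz":0,"gripper":0},{"tx":-0.37,"ty":0.1,"tz":0.4,"rx":0,"ry":0,"rz":0,"gripper":0},{"tx":0,"ty":0,"tz":0.5,"rx":0,"ry":0,"rz":0,"gripper":0},{"tx":0,"ty":0,"tz":0.5,"rx":0,"ry":0,"rz":0,"gripper":0},{"tx":0,"ty":0,"tz":0.5,"rx":0,"ry":0,"rz":0,"gripper":0},{"tx":0,"ty":0,"tz":0.5,"rx":0,"ry":0,"rz":0,"gripper":0},{"tx":0,"ty":0,"tz":0.5,"rx":0,"ry":0,"rz":0,"gripper":0},{"tx":0,"ty":0,"tz":0.5,"rx":0,"ry":0,"rz":0,"gripper":0},{"tx":0,"ty":0,"tz":0.4,"rx":0,"ry":0,"rz":0,"gripper":0},{"tx":0,"ty":0,"tz":0.4,"rx":0,"ry":0,"rz":0,"gripper":0},{"tx":0,"ty":0,"tz":0.3,"rx":0,"ry":0,"rz":0,"gripper":0},{"tx":0,"ty":0,"tz":0.3,"rx":0,"ry":0,"rz":0,"gripper":0},{"tx":0,"ty":0,"tz":0.2,"rx":0,"ry":0,"rz":0,"gripper":0},{"tx":0,"ty":0,"tz":0.2,"rx":0,"ry":0,"rz":0,"gripper":0},{"tx":0,"ty":0,"tz":0.2,"rx":0,"ry":0,"rz":0,"gripper":0},{"tx":0,"ty":0,"tz":0,"rx":0,"ry":0,"rz":0,"gripper":0},{"tx":0,"ty":0,"tz":0,"rx":0,"ry":0,"rz":0,"gripper":0}]' 30
python3 see.py low
```

```text
t: 15.15
eef_pos: [0.6211, -0.2176, 0.147]
tool_rot: [[0.071, 0.901, 0.428], [0.997, -0.063, -0.032], [-0.002, 0.429, -0.903]]
wrist_force: [-9.4, 2.2, 16.3]
opening: 0.0095
grip_force: 29.9
scene 807 lean 22.6 yaw -4.1 mid-n mm 9.4 w [-46.8  45.8] up [ 10.  111.4]
top 48 lean 22.8 yaw -3.0 mid-n mm 7.5 w [22.9 47.6] up [  8.9 100.3]
t 15.25 p [ 0.6211 -0.2176  0.147 ] q [ 0.5   0.14 -0.15  1.93 -0.17  0.65  0.4 ] F [-8.9  3.6 17.2] open 0.00927230473675719 grip 29.919790383428335
shift units [ 0.07 -0.37  0.06] turn units [0.05 0.01 0.01] shift units in target frame [ 0.07 -0.37  0.06]
```

View pics/low.png

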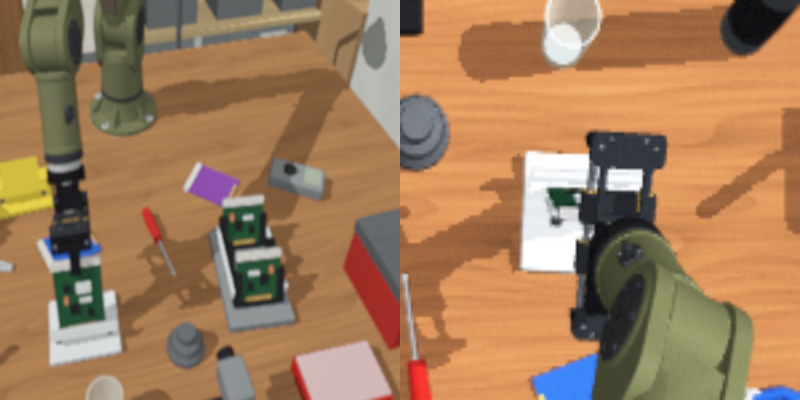

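It has touched the ledge with about 19 N. The board is roughly 8 mm off the backrest and centred. I'll ease the load and move it back onto the backrest.

```bash
python3 -m creep '[
{"tx":0.03,"ty":0,"tz":-0.13,"rx":0,"ry":0,"rz":0,"gripper":0},{"tx":0.03,"ty":-0.1,"tz":0,"rx":0,"ry":0,"rz":0,"gripper":0},{"tx":0,"ty":-0.1,"tz":0,"rx":0,"ry":0,"rz":0,"gripper":0},{"tx":0,"ty":-0.05,"tz":0,"rx":0,"ry":0,"rz":0,"gripper":0},{"tx":0,"ty":0,"tz":0,"rx":0,"ry":0,"rz":0,"gripper":0},{"tx":0,"ty":0,"tz":0,"rx":0,"ry":0,"rz":0,"gripper":0}]' 30
python3 see.py b1
```

```text
t: 16.0
eef_pos: [0.611, -0.2146, 0.1426]
tool_rot: [[0.071, 0.903, 0.423], [0.997, -0.064, -0.03], [-0.0, 0.424, -0.906]]
wrist_force: [4.1, -0.2, -1.6]
opening: 0.0098
grip_force: 30.0
scene 825 lean 24.8 yaw -4.2 mid-n mm 0.8 w [-44.7  47.9] up [  7.2 112. ]
top 80 lean 25.0 yaw -4.0 mid-n mm -0.8 w [-46.5  49.3] up [  8.2 107.6]
t 16.1 p [ 0.611  -0.2147  0.1426] q [ 0.5   0.13 -0.15  1.96 -0.17  0.64  0.4 ] F [ 3.5  0.2 -2. ] open 0.009740056218302144 grip 30.04459284245968
shift units [-0.    0.01  0.07] turn units [ 0.01 -0.    0.  ] shift units in target frame [-0.    0.01  0.07]
```

```bash
python3 -m creep '[
{"tx":0,"ty":0,"tz":0.05,"rx":0,"ry":0,"rz":0,"gripper":0},{"tx":0,"ty":0,"tz":0.05,"rx":0,"ry":0,"rz":0,"gripper":0},{"tx":0,"ty":0,"tz":0,"rx":0,"ry":0,"rz":0,"gripper":0},{"tx":0,"ty":0,"tz":0,"rx":0,"ry":0,"rz":0,"gripper":0}]' 10
python3 -m creep '[{"tx":0,"ty":0,"tz":0,"rx":0,"ry":0,"rz":0,"gripper":11},{"tx":0,"ty":0,"tz":0,"rx":0,"ry":0,"rz":0,"gripper":14},{"tx":0,"ty":0,"tz":0,"rx":0,"ry":0,"rz":0,"gripper":20},{"tx":0,"ty":0,"tz":0,"rx":0,"ry":0,"rz":0,"gripper":36},{"tx":0,"ty":0,"tz":0,"rx":0,"ry":0,"rz":0,"gripper":36},{"tx":0,"ty":0,"tz":0,"rx":0,"ry":0,"rz":0,"gripper":36}]' 10
python3 see.py b2
```

```text
t: 16.6
eef_pos: [0.612, -0.215, 0.1419]
tool_rot: [[0.071, 0.903, 0.423], [0.997, -0.064, -0.03], [-0.0, 0.425, -0.905]]
wrist_force: [-5.6, 2.3, 11.0]
opening: 0.0103
grip_force: 10.0
t: 17.35
eef_pos: [0.6117, -0.2147, 0.1396]
tool_rot: [[0.071, 0.904, 0.422], [0.997, -0.064, -0.03], [0.0, 0.423, -0.906]]
wrist_force: [-0.1, 0.2, -0.3]
opening: 0.0347
grip_force: 0.0
scene 809 lean 25.9 yaw -4.2 mid-n mm 1.0 w [-44.8  47.9] up [  8.3 111.7]
top 69 lean 25.9 yaw -1.7 mid-n mm -0.8 w [25.  49.5] up [  1.8 105.8]
t 17.45 p [ 0.6117 -0.2148  0.1396] q [ 0.5   0.13 -0.15  1.96 -0.17  0.64  0.4 ] F [-0.2  0.2  0.8] open 0.03540478161029223 grip 0.0
shift units [-0.    0.03 -0.03] turn units [ 0. -0.  0.] shift units in target frame [-0.    0.03 -0.03]
```

The board is released, seated and leaning at 25.9°. I'll retreat along the lean.

```bash
python3 -m creep '[{"tx":0,"ty":0,"tz":-0.2,"rx":0,"ry":0,"rz":0,"gripper":36},{"tx":0,"ty":0,"tz":-0.4,"rx":0,"ry":0,"rz":0,"gripper":36},{"tx":0,"ty":0,"tz":-0.6,"rx":0,"ry":0,"rz":0,"gripper":36},{"tx":0,"ty":0,"tz":-0.8,"rx":0,"ry":0,"rz":0,"gripper":36},{"tx":0,"ty":0,"tz":-0.8,"rx":0,"ry":0,"rz":0,"gripper":36},{"tx":0,"ty":0,"tz":-0.8,"rx":0,"ry":0,"rz":0,"gripper":36},{"tx":0,"ty":0,"tz":0,"rx":0,"ry":0,"rz":0,"gripper":36},{"tx":0,"ty":0,"tz":0,"rx":0,"ry":0,"rz":0,"gripper":36}]'|head -2
python3 see.py final
```

```text
t: 18.45
eef_pos: [0.5659, -0.2114, 0.2374]
scene 847 lean 25.8 yaw -3.9 mid-n mm 0.8 w [-44.7  47.8] up [  8.3 112.4]
top 90 lean 25.8 yaw -4.0 mid-n mm -0.7 w [-45.9  49.3] up [  1.1 108.4]
t 18.55 p [ 0.5657 -0.2112  0.2363] q [ 0.53 -0.05 -0.13  1.94 -0.19  0.84  0.42] F [-0.4 -0.3 -0.1] open 0.03559845753243744 grip 0.0
shift units [-0.01  0.06  3.54] turn units [-0.01 -0.01  0.  ] shift units in target frame [-0.01  0.06  3.54]
```

View pics/final.png

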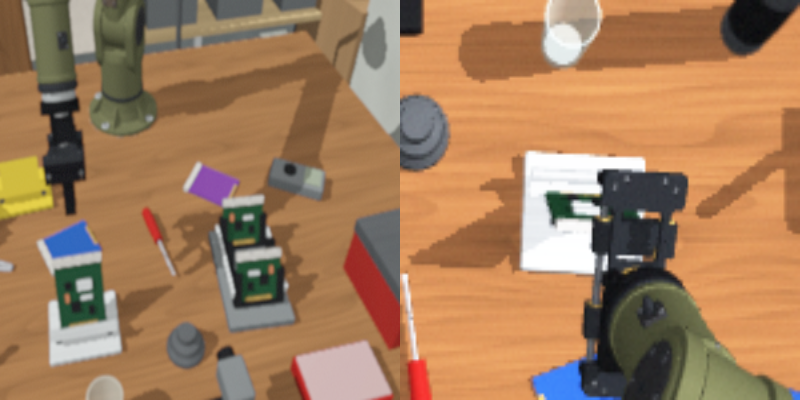

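The board stands centred on the ledge, at crop (80,290), and leans back 26°. The gripper is clear, and the short boards and bystanders haven't moved.

```bash
python3 -c "
from station import ticket; print(ticket.job_done())"
```

```text
the job is handed in; nothing more can be done
None
```

The tall board stands right way up in the middle of the aluminium easel's ledge, leaning back about 26° and released; the two short boards and the bystanders look unmoved, and the job was handed in at about 18.6 s (no verdict was returned).

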